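# Slide the boss jig under the hand press and set the ram on it

## Task

Slide the jig (the aluminium plate with the upright grip and the round steel boss) flat along the table, round the fixed stop blocks without it or the robot touching them, and boss first between the guide rails under the head of the hand press until it is fully home against the end stop. Then let go of it and push the ram down by its knob until the foot rests on the boss. Never lift the jig off the table, and leave everything else on the table where it is.

Things in the scene. Friction and masses are not known exactly. Their poses are not given: they have to be found in the camera images.
- press: Fixed hand press. Origin on the table top straight below the vertical ram axis; x points horizontally into the press, away from the robot, z up. In this frame (mm): the grey head overhangs the table as a block from x -71 to 112, y -50 to 50, z 182 to 237, on two round pillars (radius 13) at x 90, y -36 and 36. Fully home, the jig's middle is at x -20, y 0, its axes parallel to these.
- head_edge (a point): Middle of the lower front edge of the press's head, 182 mm above the table; axes as the press. With the jig home, the middle of its grip is 8 mm inside (beyond) this edge, so a tool pinching it must lean back towards the robot.
- stop_face (a point): Middle of the face of the end stop, which the jig's nose touches when home; 40 mm beyond the ram axis, axes as the press. The stop and the two guide rails that lead to it are 15 mm high. The rails' inner faces are 68 mm apart from 70 mm before this point up to it; before that their mouths flare out, to about 92 mm apart at 90 mm before it.
- ram (a joint): How far the ram is down, in m: 0 is fully up, 0.055 the bottom of its travel; it starts between 0 and 0.012. It slides stiffly (about 3 N to push it down) and stays where it is left. With the jig home, the foot meets the boss at 0.045. Touch it only once the jig is home.
- ram_foot (a point): Centre of the flat underside of the ram's foot (a disc of diameter 40 mm), 110 mm above the table with the ram fully up; z up.
- knob_top (a point): Centre of the top of the ram's black mushroom knob (diameter 56 mm, its top flat 36 mm across), above the head, 315 mm above the table with the ram fully up; pushed straight down from above.
- jig_mid (a point): The loose jig, 0.4 to 0.85 kg: point half-way up, 32.5 mm above the middle of its underside. x points to its nose (boss end), z up. An aluminium base plate, 120 (x) by 60 (y) by 12 mm high, carries an upright grip at the tail and a round steel boss, diameter 48 mm, centred 20 mm ahead of the middle, top 65 mm above the table.
- jig_grip (a point): Where to pinch the jig, across its y: on the upright steel grip, 26 mm long (x), 14 thick (y), reaching from 12 to 65 mm above the table. This point is 43 mm behind the jig's middle, 47 mm above the table; axes as the jig.
- boss_top (a point): Centre of the top of the jig's boss, 65 mm above the jig's underside.
- block_left: Fixed stop block beside the way into the rails, on the robot's left: steel, 38 by 38 mm, 32 high, with a bolt head to 40 high. Origin at the middle of its underside. Not to be touched.
- block_right: The like stop block on the robot's right. Origin at the middle of its underside. Not to be touched.
- plate_mid (a point): A bystander: a loose plate like the jig (120 by 60 mm, same upright grip 65 high) but without a boss; point half-way up, above its middle. Leave it.
- hoop: Bystander: loose steel wire hoop, 158 mm across, 8 mm high, lying flat; origin at its centre on the table.
- hammer: Bystander: loose hammer lying on the table, up to 40 mm high; origin in the middle of its underside, handle to its -x.
- can_mid (a point): Bystander: loose can, 54 mm across, 110 high; point half-way up.
- pot_mid (a point): Bystander: loose steel cup, 72 mm across, 75 high; point half-way up.
- wrench: Bystander: loose wrench lying along its x; origin in the middle of its underside.
- driver: Bystander: loose screwdriver lying along its x; origin in the middle of its underside.
There are look-alikes about, which are no part of the job. What is shaped like the part that bears jig_mid but turquoise is not meant.

How it is judged:
By the outcome, as a careful person would: the job done as asked, in the order asked, and still so for the second after the job is handed in, with the robot touching nothing.
It also fails if it takes over 72 s, if anything falls off the work surface, if the arm or the gripper's body presses on something with over 40 N, if the wrist force passes 120 N, or if a joint passes its speed limit or range.

## Robot

A 6-joint arm with a two-finger parallel gripper is mounted at the origin on the work surface. World frame = base frame: x ahead of the robot, y to its left, z up, the work surface at z = 0. Lengths are in m, angles in rad, forces in N, time in s.
With the tool pointing down it reaches from about 0.225 to 0.875 m from the base axis. Payload 3.4 kg.
Tool frame: the origin (TCP) lies at the very end of the fingers, on their centre line; the grasp point (between the pads) lies 19 mm behind it; z points along the fingers, y is the line along which they close (so a half turn about z gives the same grasp; the last joint's range is limited). The gripper opens to 85 mm and grips with 20 to 120 N. Pads are 22 mm wide; open, the fingers measure 114 mm over their backs; the gripper's body (76 mm by 85 mm) begins 54 mm behind the grasp point. The pads swing forward as they close: fully open they stand 13 mm farther back than shut.
Start: joints at [-1.254, 0.276, 1.505, -0, 1.361, -0.121], TCP at [0.244, -0.521, 0.231] pointing down, gripper open.
Joint ranges: [-2.89, 2.89], [-0.75, 2.08], [0.22, 2.7], [-1.18, 4.32], [0.11, 2.71], [-2.7, 2.7]. Speed limits (rad/s): [2.57, 2.57, 3.14, 3.14, 3.14, 3.14].

## Interface

Orientations are given as a unit quaternion [w, x, y, z].
In Python, from rig import manip, get_image, camera_info gives the robot as it stands. The module is installed in compiled form; this text tells all that it offers.
- The arm moves only by the shell command python3 -m crank 'ROWS' [FORCE]. ROWS is a JSON object of lists of equal length, an entry for each row: "translation": the shift along the tool's x, y, z in mm, a list of three; "roll": the turn about the tool's z in rad; "fingers": the opening, from 0 (shut) to 1 (fully open). A call has 1 to 8 rows; each row shifts and turns the commanded pose from where the row before left it, along the tool's axes as they then stand; what a row does not reach is not made up. A row lasts 1/10 s, in which the tool goes at most 50 mm and 8.59 degrees, less where a joint would pass 70% of its speed; a pose out of reach is approached as far as the arm can. A call is refused whole if a number of a shift passes 50 or a number of a turn 0.15, either way. A call with a gripper value outside its range is refused whole. The fingers move at their own pace and stop on an object; FORCE is the grip in N (left out, the last holds). Time passes only in rows, so rows that do not move let the fingers close. It gives the time, the measured TCP pose, the force, the opening and the grip force at its end, in the units of the state.
- manip.get_state(): the state, without advancing time (a new reading comes with each control period).
- get_image(name): name is "scene" or "top" or "wrist"; returns the picture (384x512x3 uint8, blue, green, red); there is no depth.
- camera_info(name): a dict with "mtx" (3x3 intrinsics, pixels), "rvec" (rotation vector, rad) and "tvec" (3), from world to camera coordinates, as OpenCV has them. Camera axes: x right, y down, z forward; pixel columns grow to the right and rows downward; lengths in m; the calibration is good to about 2 mm. A picture is of the moment at which its call begins: read the wrist's pose just before it. camera_info takes no time and is no camera call; for the wrist camera it gives the pose at the moment of the call.
- manip.sign_off(): hands the job in; it is judged then, once.
The state is a dict: "clock": time; "qpos": joint angles; "qd": joint speeds; "effort": joint torques, N m; "position": TCP position; "ee_rot": TCP orientation; "contact_force": force on the tool from outside, world axes, zero at the start; "moment": the same for the moment, N m; "width": finger opening in m; "gripper_force": force on a finger pad.
Only numpy, scipy, OpenCV 4.12 (cv2) and the standard library are available. Lean on these libraries where they do the work, as an engineer would, in place of code of your own. Each camera call takes 0.05 s, during which the arm holds its last target. There are 200 camera calls.

## Working session

There is one attempt and no reset: what is moved stays moved. The work goes in short steps, Python scripts to look and compute and a shell command to move; the robot and the scene stay as the last step left them, time stands still between calls to the robot, and variables do not carry over. Pictures are saved under pics/ and viewed, at most 10 in all, crops included, and the job is handed in when it is done.

```bash
mkdir -p pics
cat > h.py <<'E'
import numpy as np, cv2
from rig import manip, get_image, camera_info
def cam(n):
    c=camera_info(n); return np.array(c["mtx"],float),cv2.Rodrigues(np.array(c["rvec"],float))[0],np.array(c["tvec"],float).ravel()
def ray(n,uv):
    K,R,t=cam(n); d=R.T@np.linalg.solve(K,[uv[0],uv[1],1.]); return -R.T@t,d
def onz(n,uv,z):
    o,d=ray(n,uv); return o+d*(z-o[2])/d[2]
def proj(n,P):
    K,R,t=cam(n); p=K@(R@np.asarray(P,float)+t); return p[:2]/p[2]
E
python3 - <<'E'
from h import *
s=manip.get_state(); print({k:np.round(v,3).tolist() for k,v in s.items()})
for n in("top","scene"):
    cv2.imwrite(f"pics/{n}0.png",cv2.resize(get_image(n),(800,600))); K,R,t=cam(n); print(n,K[0,0],(-R.T@t).round(3),R[2].round(2))
E
```

```text
{'clock': 0.0, 'qpos': [-1.254, 0.277, 1.506, -0.0, 1.361, -0.121], 'qd': [-0.0, -0.001, -0.001, 0.0, 0.0, 0.001], 'effort': [-0.003, -41.679, -24.581, -0.001, 0.011, -0.0], 'position': [0.244, -0.52, 0.23], 'ee_rot': [-0.001, 0.976, 0.217, -0.0], 'contact_force': [-0.171, 0.176, -0.291], 'moment': [-0.023, 0.004, 0.034], 'gripper_force': 0.0, 'width': 0.086}
top 394.1379335155178 [0.438 0.074 1.506] [ 0.07 -0.01 -1.  ]
scene 406.40186266199686 [1.34  0.911 1.096] [-0.54 -0.57 -0.61]
```

View pics/top0.png

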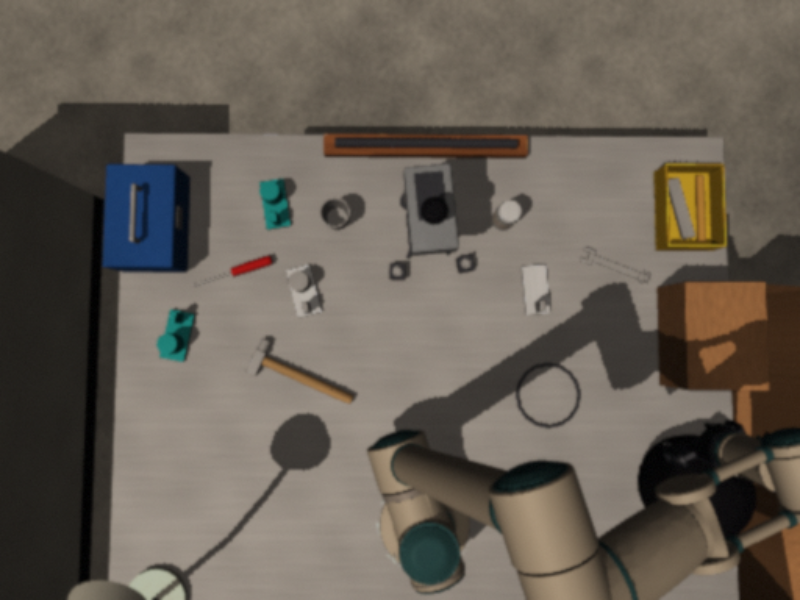

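View pics/scene0.png

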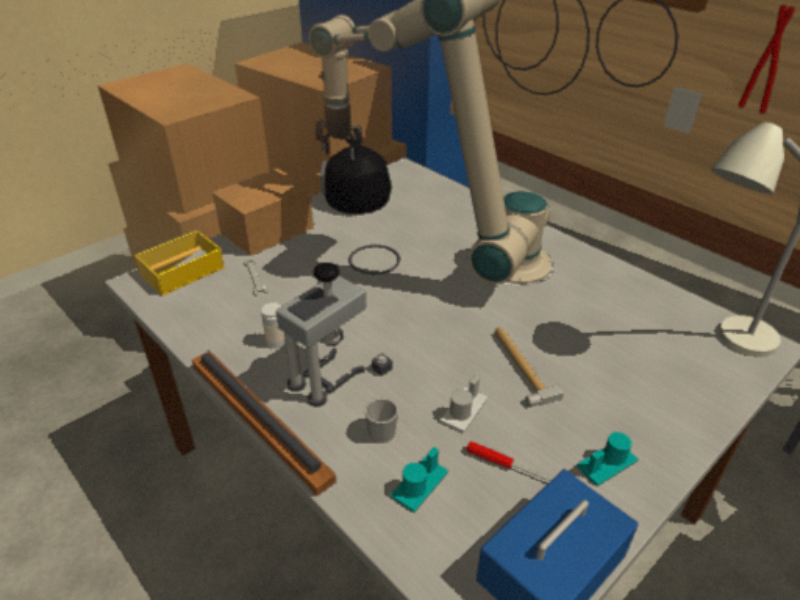

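The top view (800x600 px) shows these candidates for the jig:
- Grey jig with boss at (304,290): boss (301,281), grip (309,306).
- Bossless plate at (536,288).
- Turquoise look-alikes at (275,203) and (177,335).

By the description I choose (304,290). The press knob is at (433,210) and the blocks are at (398,270) and (466,262). I'll check these in a close crop.

Run:
```python
from h import *
a=get_image("top"); cv2.imwrite("pics/top_raw.png",a); b=get_image("scene"); cv2.imwrite("pics/scene_raw.png",b)
A=cv2.resize(a[95:215,165:325],(800,600),interpolation=cv2.INTER_CUBIC)
cv2.imwrite("pics/crop1.png",A)
B=cv2.resize(b[160:310,170:330],(640,600),interpolation=cv2.INTER_CUBIC)
cv2.imwrite("pics/crop2.png",B)
```

```text
(no output)
```

View pics/crop1.png

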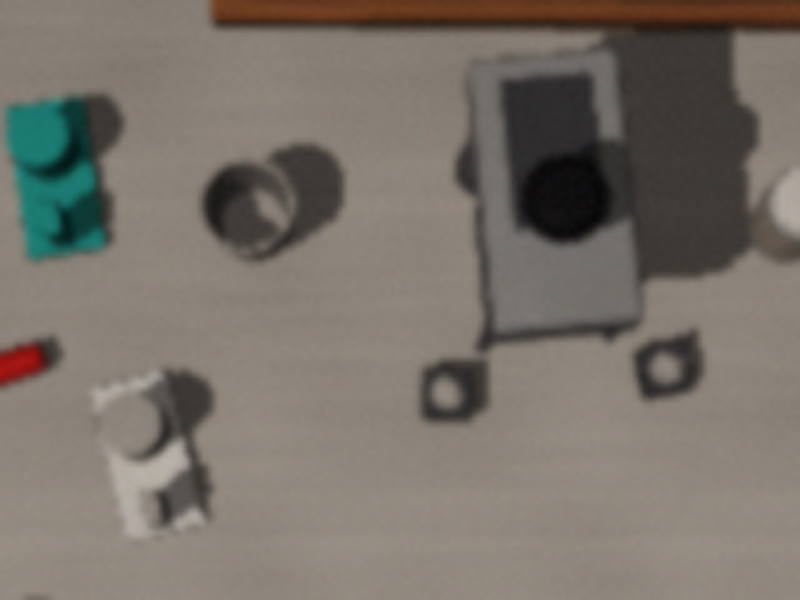

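View pics/crop2.png

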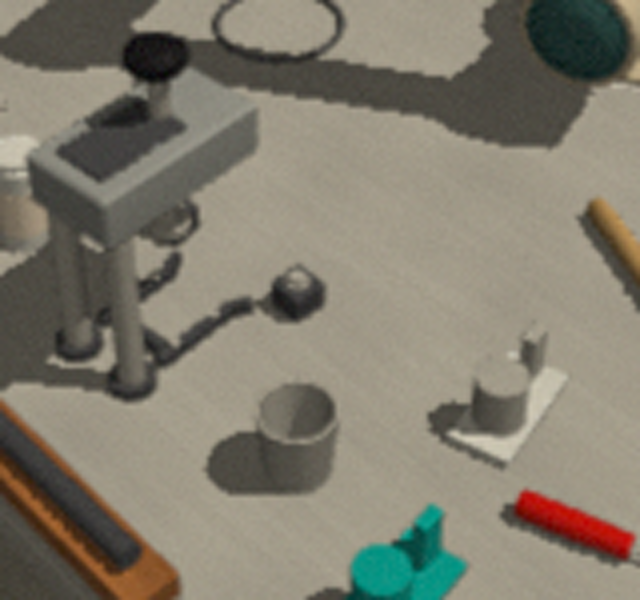

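Crop 1 confirms the choice. The pale plate with boss (133,422) and grip (152,505) is the jig. The knob is at (565,198), the head's front top corners at (490,330) and (640,320), and the block bolts at (449,393) and (667,368). Next I'll measure with masks and rays.

Run:
```python
from h import *
def P(u,v,z): return onz("top",(165+(u+.5)/5-.5,95+(v+.5)/5-.5),z).round(4)
print("knob",P(565,198,.31))
print("boss",P(133,422,.065),"grip",P(152,505,.065))
for c in((93,390),(160,370),(208,520),(128,537)):print("base",P(*c,.012))
for c in((490,330),(640,320),(472,60),(612,50)):print("head",P(*c,.237))
for c in((449,393),(667,368)):print("bolt",P(*c,.04))
a=cv2.imread("pics/top_raw.png")
# jig mask: bright plate
hsv=cv2.cvtColor(a,cv2.COLOR_BGR2HSV)
m=((hsv[...,2]>165)&(hsv[...,1]<45)).astype(np.uint8)
n,l,s,c=cv2.connectedComponentsWithStats(m)
for i in range(1,n):
    if s[i,4]>60: print(s[i],c[i].round(1))
b=cv2.imread("pics/scene_raw.png")
# two-view knob: black blob in scene
m=(b.max(2)<45).astype(np.uint8); n,l,s,c=cv2.connectedComponentsWithStats(m[160:200,190:225])
for i in range(1,n):
  if s[i,4]>30: print("sknob",s[i],c[i]+[190,160])
m=(a.max(2)<40).astype(np.uint8); n,l,s,c=cv2.connectedComponentsWithStats(m[120:150,260:295])
for i in range(1,n):
  if s[i,4]>30: print("tknob",s[i],c[i]+[260,120])
```

```text
knob [ 6.917e-01 -1.000e-04  3.100e-01]
boss [0.5752 0.3016 0.065 ] grip [0.5144 0.2867 0.065 ]
base [0.6046 0.3408 0.012 ]
base [0.6202 0.29   0.012 ]
base [0.506  0.2519 0.012 ]
base [0.4928 0.3122 0.012 ]
head [0.6202 0.044  0.237 ]
head [ 0.6273 -0.0534  0.237 ]
head [0.7984 0.0565 0.237 ]
head [ 0.8057 -0.0353  0.237 ]
bolt [0.6008 0.0698 0.04  ]
bolt [ 0.6206 -0.0934  0.04  ]
[321 129  11  12 105] [325.9 134.8]
[335 170  16  31 316] [341.5 181.8]
[187 184  15  18 113] [192.8 191.4]
[ 83 365  28  19 297] [ 96.4 372.4]
[104 375  13   9  66] [111.7 380.4]
sknob [ 11   9  16  12 153] [208.20261438 173.92156863]
sknob [ 6 25 11  7 43] [201.76744186 188.27906977]
tknob [  9   3  19  20 276] [277.87681159 133.26811594]
```

```bash
cat >> h.py <<'E'
from scipy.spatial.transform import Rotation as Ro
def pose():
    s=manip.get_state(); w,x,y,z=s["ee_rot"]; R=Ro.from_quat([x,y,z,w]).as_matrix()
    return np.array(s["position"]),R,np.arctan2(R[1,0],R[0,0]),s
def delta(tgt,yaw=None):
    p,R,psi,s=pose(); d=1000*R.T@(np.array(tgt)-p)
    print("t",round(s["clock"],2),"pos",p.round(4),"yaw",round(psi,3),"tilt",R[2].round(3),"delta mm",d.round(1),"" if yaw is None else "roll %.3f"%(psi-yaw))
E
python3 -c "
from h import *
delta([.48,.28,.23],.25)"
```

```text
t 0.2 pos [ 0.2437 -0.5205  0.2308] yaw 0.438 tilt [ 0.    -0.001 -1.   ] delta mm [ 553.4 -624.8    1.5] roll 0.188
```

```bash
python3 -m crank '{"translation":[[29,-33,0],[29,-33,0],[29,-33,0],[29,-33,0],[29,-33,0],[29,-33,0],[29,-33,0],[29,-33,0]],"roll":[0,0,0,0,0,0,0,0],"fingers":[1,1,1,1,1,1,1,1]}'; python3 -m crank '{"translation":[[29,-33,0],[29,-33,0],[29,-33,0],[29,-33,0],[29,-33,0],[29,-33,0],[29,-33,0],[29,-33,0]],"roll":[0,0,0,0,0,0,0,0],"fingers":[1,1,1,1,1,1,1,1]}'; python3 -m crank '{"translation":[[29,-33,0],[29,-33,0],[29,-33,0],[0,0,0],[0,0,0],[0,0,0],[0,0,0]],"roll":[0,0,0,0.1,0.09,0,0],"fingers":[0.6,0.6,0.6,0.6,0.6,0.6,0.6]}'
python3 - <<'E'
from h import *
delta([.5144,.2867,.16],.25)
a=get_image("wrist"); cv2.imwrite("pics/w_raw.png",a); cv2.imwrite("pics/w1.png",cv2.resize(a,(800,600)))
K,R,t=cam("wrist"); print((-R.T@t).round(3),R[2].round(2)); np.savez("pics/w1.npz",K=K,R=R,t=t)
for P in((.514,.287,.065),(.575,.302,.065)): print(proj("wrist",P))
E
```

```text
clock: 1.0
position: [0.342, -0.1816, 0.2313]
ee_rot: [0.0, 0.976, 0.217, 0.0]
contact_force: [0.4, -0.2, 0.4]
width: 0.0851
gripper_force: 0.0
clock: 1.8
position: [0.4402, 0.156, 0.2313]
ee_rot: [0.0, 0.976, 0.217, 0.0]
contact_force: [1.3, -0.8, 0.4]
width: 0.0856
gripper_force: 0.0
clock: 2.5
position: [0.4768, 0.2805, 0.2311]
ee_rot: [0.0, 0.992, 0.124, -0.0]
contact_force: [1.0, 0.1, 0.1]
width: 0.051
gripper_force: 0.0
t 2.5 pos [0.4768 0.2805 0.2311] yaw 0.25 tilt [-0.  0. -1.] delta mm [38.   3.3 71.1] roll -0.000
[0.551 0.299 0.374] [-0.29 -0.07 -0.96]
[261.16070539 132.83878663]
[261.8854342   60.18390202]
```

View pics/w1.png

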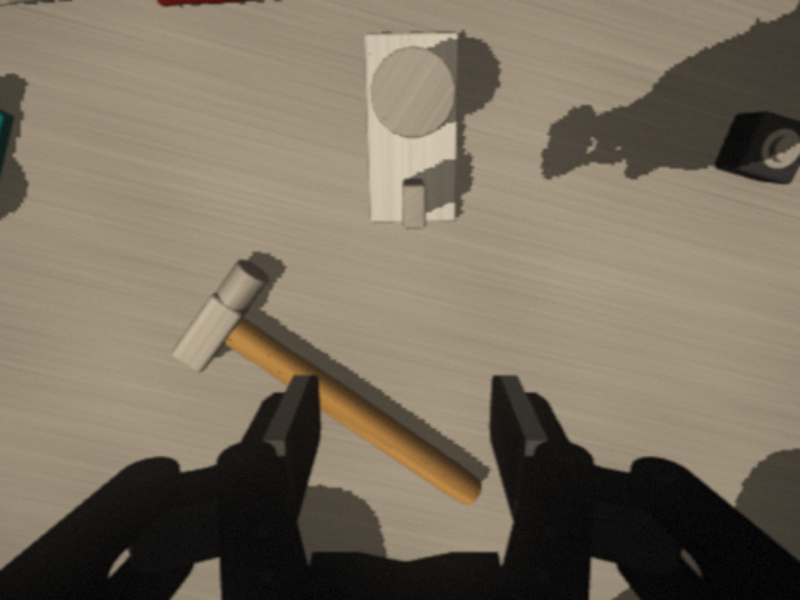

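Wrist view: the jig is a pale plate with boss top centre (413,92) and grip top centre (414,207). The plate corners are (365,35), (458,33), (371,221) and (456,220). The camera sits ahead of the tool, so I'll grasp half-turned to keep it clear of the press head.

Run:
```python
from h import *
def P(u,v,z): return onz("wrist",((u+.5)/1.5625-.5,(v+.5)/1.5625-.5),z).round(4)
g=P(414,207,.065); b=P(413,92,.065); print("grip",g,"boss",b,np.linalg.norm(g-b),np.arctan2(*(b-g)[1::-1]))
c=[P(*q,.012) for q in((365,35),(458,33),(371,221),(456,220))]
for q in c: print(q)
m=np.mean(c,0); f=(c[0]+c[1]-c[2]-c[3])/2; print("mid",m,"yaw",np.arctan2(f[1],f[0]),np.linalg.norm(f),np.linalg.norm(c[0]-c[1]))
print("bolt L",P(778,148,.04))
```

```text
grip [0.5153 0.2839 0.065 ] boss [0.5766 0.3004 0.065 ] 0.06348180841784522 0.26293622820002926
[0.606  0.3386 0.012 ]
[0.6216 0.2818 0.012 ]
[0.4923 0.3081 0.012 ]
[0.5076 0.2506 0.012 ]
mid [0.556875 0.294775 0.012   ] yaw 0.26461624125614036 0.1179556908334651 0.05890331060305527
bolt L [0.6032 0.073  0.04  ]
```

```bash
for i in 1 2; do :; done; python3 -m crank '{"translation":[[0,0,5],[0,0,5],[0,0,5],[0,0,5],[0,0,5],[0,0,5],[0,0,5],[0,0,5]],"roll":[-0.15,-0.15,-0.15,-0.15,-0.15,-0.15,-0.15,-0.15],"fingers":[0.6,0.6,0.6,0.6,0.6,0.6,0.6,0.6]}'>/dev/null; python3 -m crank '{"translation":[[0,0,5],[0,0,5],[0,0,5],[0,0,5],[0,0,5],[0,0,5],[0,0,5],[0,0,5]],"roll":[-0.15,-0.15,-0.15,-0.15,-0.15,-0.15,-0.15,-0.15],"fingers":[0.6,0.6,0.6,0.6,0.6,0.6,0.6,0.6]}' >/dev/null; python3 -m crank '{"translation":[[0,0,0],[0,0,0],[0,0,0],[0,0,0],[0,0,0],[0,0,0]],"roll":[-0.15,-0.15,-0.15,-0.15,-0.15,0],"fingers":[0.6,0.6,0.6,0.6,0.6,0.6]}'
python3 -c "
from h import *
delta([.5105,.2827,.028],.263-np.pi)"
```

```text
clock: 4.75
position: [0.4771, 0.2803, 0.1515]
ee_rot: [0.0, -0.128, 0.992, 0.0]
contact_force: [0.5, -0.4, -0.5]
width: 0.0513
gripper_force: 0.0
t 4.75 pos [0.4771 0.2803 0.1515] yaw -2.885 tilt [-0. -0. -1.] delta mm [-32.9  -6.1 123.5] roll -0.007
```

```bash
python3 -m crank '{"translation":[[-17,-3,0],[-16,-3,20],[0,0,25],[0,0,25],[0,0,25],[0,0,20],[0,0,8],[0,0,0]],"roll":[0,0,0,0,0,0,0,0],"fingers":[0.6,0.6,0.6,0.6,0.6,0.6,0.6,0.6]}'
python3 -c "
from h import *
delta([.5105,.2827,.028],.263-np.pi)"
```

```text
clock: 5.55
position: [0.5098, 0.2827, 0.0273]
ee_rot: [-0.001, -0.127, 0.992, -0.0]
contact_force: [0.1, 0.3, -0.9]
width: 0.0515
gripper_force: 0.0
t 5.55 pos [0.5098 0.2827 0.0273] yaw -2.887 tilt [ 0.002 -0.    -1.   ] delta mm [-0.7 -0.2 -0.7] roll -0.009
```

```bash
python3 -m crank '{"translation":[[0,0,0],[0,0,0],[0,0,0],[0,0,0],[0,0,0]],"roll":[0,0,0,0,0],"fingers":[0,0,0,0,0]}' 45
python3 - <<'E'
from h import *
a=cv2.imread("pics/top_raw.png").astype(int); b=cv2.imread("pics/scene_raw.png")
for v,u in((150,270),(155,280),(150,240),(170,280),(110,262)): print(v,u,a[v,u])
# knob two views
o1,d1=ray("top",(277.88,133.27)); o2,d2=ray("scene",(208.2,173.92))
s=np.linalg.lstsq(np.c_[d1,-d2],o2-o1,rcond=None)[0]; p1=o1+s[0]*d1;p2=o2+s[1]*d2; print("knob",p1,p2)
# head: b-r difference (table is warm)
sub=a[95:170,250:300]; w=sub[...,2]-sub[...,0]; m=((w<9)&(sub.max(2)>95)).astype(np.uint8)
n,l,st,c=cv2.connectedComponentsWithStats(m)
i=1+st[1:,4].argmax(); print(st[i])
ys,xs=np.where(l==i)
L=[];Rr=[];F=[]
for r in range(8,60):
    x=xs[ys==r]
    if len(x)>2: L.append((x.min()-.5+250,r+95)); Rr.append((x.max()+.5+250,r+95))
for cc in range(xs.min()+4,xs.max()-3):
    F.append((cc+250,ys[xs==cc].max()+.5+95))
for nm,E in(("L",L),("R",Rr),("F",F)):
    W=np.array([onz("top",e,.237) for e in E])[:,:2]
    vx,vy,x0,y0=cv2.fitLine(W.astype(np.float32),cv2.DIST_HUBER,0,.001,.001).ravel(); print(nm,len(E),np.degrees(np.arctan2(vy,vx)).round(2),x0.round(4),y0.round(4))
E
```

```text
clock: 6.05
position: [0.5114, 0.2837, 0.0296]
ee_rot: [0.001, -0.128, 0.992, 0.0]
contact_force: [-1.2, 0.3, 5.5]
width: 0.0134
gripper_force: 45.2
150 270 [112 116 119]
155 280 [106 111 114]
150 240 [120 129 139]
170 280 [125 134 144]
110 262 [107 112 116]
knob [ 0.69610131 -0.00137294  0.30310358] [ 0.69699305 -0.00221214  0.30334762]
[  9  13  34  53 583]
L 46 5.23 0.7218 0.0506
R 46 41.81 0.7264 0.0108
F 26 -84.41 0.6247 -0.0031
```

```bash
python3 -m crank '{"translation":[[8,0,0],[14,0,0],[14,0,0],[14,0,0],[12,0,0],[8,0,0],[0,0,0],[0,0,0]],"roll":[0,0,0,0,0.03,0.06,0.07,0],"fingers":[0,0,0,0,0,0,0,0]}'
python3 -c "
from h import *
O=np.array([.696,-.002]);t=np.array([np.cos(.0925),np.sin(.0925)]); q=O-.253*t
delta([*q,.0285],.0925-np.pi)"
```

```text
clock: 6.85
position: [0.443, 0.2661, 0.0296]
ee_rot: [0.001, -0.047, 0.999, 0.0]
contact_force: [0.4, 0.3, 8.7]
width: 0.0136
gripper_force: 46.7
t 6.85 pos [0.443  0.2661 0.0296] yaw -3.047 tilt [-0.002  0.001 -1.   ] delta mm [  26.5 -290.3    0.8] roll 0.002
```

```bash
python3 -m crank '{"translation":[[4,-10,0],[4,-20,0],[4,-22,0],[4,-22,0],[4,-22,0],[3,-22,0],[3,-22,0],[0,-20,0]],"roll":[0,0,0,0,0,0,0,0],"fingers":[0,0,0,0,0,0,0,0]}'
python3 -m crank '{"translation":[[0,-20,0],[0,-22,0],[0,-22,0],[0,-22,0],[0,-20,0],[0,-14,0],[0,-10,0],[0,0,0]],"roll":[0,0,0,0,0,0,0,0],"fingers":[0,0,0,0,0,0,0,0]}'
python3 - <<'E'
from h import *
O=np.array([.696,-.002]);t=np.array([np.cos(.0925),np.sin(.0925)])
delta([*(O-.253*t),.0285],.0925-np.pi);delta([*(O-.131*t),.0285],.0925-np.pi)
a=get_image("top"); cv2.imwrite("pics/t2_raw.png",a); cv2.imwrite("pics/t2.png",cv2.resize(a[110:230,210:340],(780,720),interpolation=cv2.INTER_CUBIC)[:600])
E
```

```text
clock: 7.65
position: [0.4328, 0.1045, 0.0296]
ee_rot: [0.002, -0.047, 0.999, 0.001]
contact_force: [0.6, 7.1, 9.9]
width: 0.0133
gripper_force: 46.8
clock: 8.45
position: [0.4453, -0.0262, 0.0296]
ee_rot: [0.001, -0.047, 0.999, -0.0]
contact_force: [-0.6, -0.8, 11.4]
width: 0.0136
gripper_force: 47.0
t 8.45 pos [ 0.4453 -0.0262  0.0296] yaw -3.047 tilt [-0.002 -0.001 -1.   ] delta mm [1.2 0.9 1.1] roll 0.002
t 8.45 pos [ 0.4453 -0.0262  0.0296] yaw -3.047 tilt [-0.002 -0.001 -1.   ] delta mm [-120.8    0.6    1.3] roll 0.002
```

View pics/t2.png

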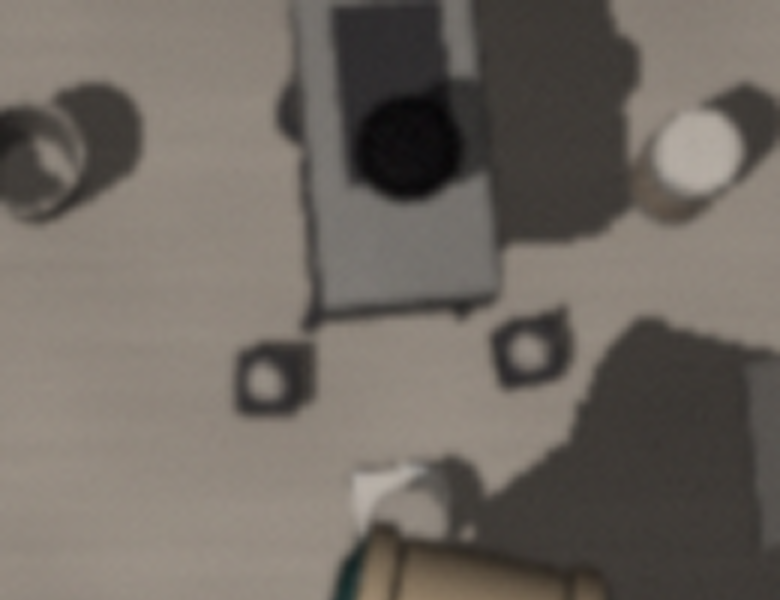

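The view shows the jig's nose from (354,470) to (448,460), in line with the gap. The blocks are at (270,380) and (530,350), and the rail mouths show at about (313,322) and (463,312). I'll check these against the press pose.

Run:
```python
from h import *
O=np.array([.696,-.002]);t=np.array([np.cos(.0925),np.sin(.0925)]);n=np.array([-t[1],t[0]])
def q(x,y,z): 
    u=proj("top",[*(O+x*t+y*n),z]); return ((u-[210,110]+.5)*6-.5).round(0)
print("mouth",q(-.05,.046,.015),q(-.05,-.046,.015),q(-.05,.052,.015),q(-.05,-.052,.015))
print("head low front",q(-.071,.05,.182),q(-.071,-.05,.182),"top",q(-.071,.05,.237),q(-.071,-.05,.237),"knob",q(0,0,.307))
def P(u,v,z): 
    w=onz("top",(210+(u+.5)/6-.5,110+(v+.5)/6-.5),z)[:2]-O; return (1000*np.array([w@t,w@n])).round(1)
print("nose",P(354,470,.012),P(448,460,.012),"bolts",P(268,380,.04),P(530,350,.04))
print("rail ends",P(313,326,.015),P(463,316,.015))
for c in((235,415),(300,415),(237,345),(505,390),(570,370),(495,335)): print("blk",P(*c,.032))
```

```text
mouth [317. 322.] [461. 309.] [308. 323.] [471. 309.]
head low front [321. 319.] [497. 304.] top [323. 305.] [507. 289.] knob [411. 141.]
nose [-145.8   31. ] [-144.6  -28.9] bolts [-87.1  80.7] [-82.4 -83.9]
rail ends [-52.4  48.9] [-54.3 -46.6]
blk [-106.3  103.1]
blk [-109.8   62.6]
blk [-62.5  98.1]
blk [-105.3  -66.9]
blk [ -96.3 -108.7]
blk [-70.2 -63.9]
```

```bash
python3 -m crank '{"translation":[[-8,0,0],[-14,0,0],[-16,0,0],[-16,0,0],[-16,0,0],[-14,0,0],[-8,0,0],[0,0,0]],"roll":[0,0,0,0,0,0,0,0],"fingers":[0,0,0,0,0,0,0,0]}'
python3 -m crank '{"translation":[[-6,0,0],[-6,0,0],[-6,0,0],[-5,0,0],[-5,0,0],[0,0,0]],"roll":[0,0,0,0,0,0],"fingers":[0,0,0,0,0,0]}'
python3 - <<'E'
from h import *
O=np.array([.696,-.002]);t=np.array([np.cos(.0925),np.sin(.0925)])
delta([*(O-.124*t),.0285],.0925-np.pi)
E
```

```text
clock: 9.3
position: [0.5321, -0.0163, 0.0294]
ee_rot: [-0.004, -0.049, 0.999, 0.0]
contact_force: [-8.1, -1.1, 16.0]
width: 0.0133
gripper_force: 48.5
clock: 9.9
position: [0.5589, -0.0137, 0.0294]
ee_rot: [-0.005, -0.049, 0.999, 0.0]
contact_force: [-8.7, -0.4, 16.5]
width: 0.0133
gripper_force: 48.5
t 9.9 pos [ 0.5589 -0.0137  0.0294] yaw -3.044 tilt [ 0.01   0.001 -1.   ] delta mm [-13.6  -1.1   0.7] roll 0.005
```

```bash
python3 -m crank '{"translation":[[-5,0,0],[-5,0,0],[-4,0,0],[0,0,0],[0,0,0]],"roll":[0,0,0,0,0],"fingers":[0,0,0,0,0]}'
python3 - <<'E'
from h import *
O=np.array([.696,-.002]);t=np.array([np.cos(.0925),np.sin(.0925)])
delta([*(O-.124*t),.0285],.0925-np.pi)
b=get_image("scene"); cv2.imwrite("pics/s2.png",cv2.resize(b[150:300,150:350],(800,600),interpolation=cv2.INTER_CUBIC))
E
```

```text
clock: 10.4
position: [0.5727, -0.0124, 0.0294]
ee_rot: [-0.005, -0.049, 0.999, 0.0]
contact_force: [-9.4, -0.4, 16.0]
width: 0.0135
gripper_force: 48.3
t 10.4 pos [ 0.5727 -0.0124  0.0294] yaw -3.045 tilt [ 0.009  0.001 -1.   ] delta mm [ 0.3 -1.   0.9] roll 0.005
```

View pics/s2.png

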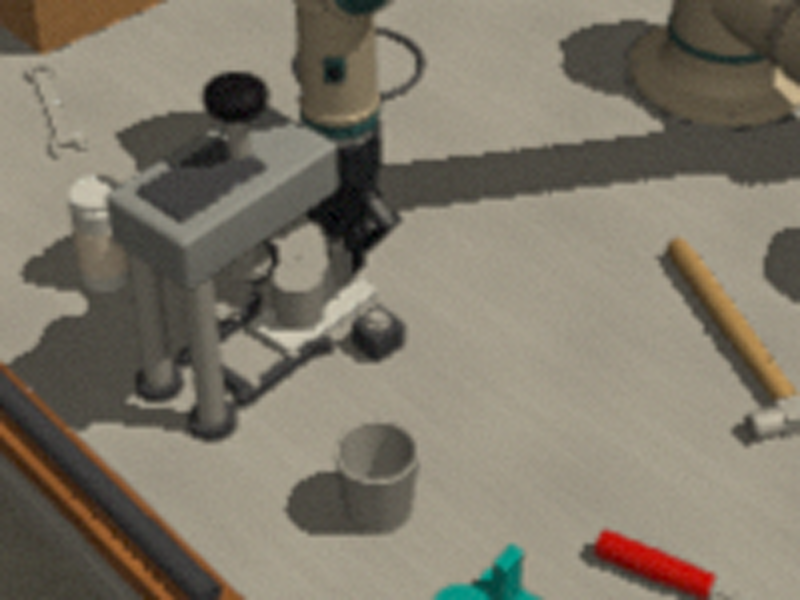

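The scene crop shows the jig's nose between the rails at (330,345), with the block at (375,335) clear. Next I let go, back off, turn a quarter turn, and push the grip with the back of an open finger, which keeps the body clear of the head.

```bash
python3 -m crank '{"translation":[[0,0,0],[0,0,0],[0,0,0],[0,0,0],[12,0,0],[22,0,0],[22,0,0],[22,0,0]],"roll":[0,0,0,0,0,0,0,0],"fingers":[0.4,0.4,0.4,0.4,0.4,0.4,0.4,0.4]}'
python3 -m crank '{"translation":[[0,0,0],[0,0,0],[0,0,0],[0,0,0],[0,0,0],[0,0,0],[0,0,0],[0,0,0]],"roll":[0.15,0.15,0.15,0.15,0.15,0.15,0.15,0.15],"fingers":[0.7,0.9,1,1,1,1,1,1]}'
python3 -m crank '{"translation":[[0,0,0],[0,0,0],[0,0,0],[0,0,0]],"roll":[0.15,0.15,0.07,0],"fingers":[1,1,1,1]}'
python3 - <<'E'
from h import *
O=np.array([.696,-.002]);t=np.array([np.cos(.0925),np.sin(.0925)]);n=np.array([-t[1],t[0]])
delta([*(O-.133*t+.001*n),.008],.0925+np.pi/2)
E
```

```text
clock: 11.25
position: [0.4984, -0.02, 0.028]
ee_rot: [-0.001, -0.048, 0.999, 0.0]
contact_force: [1.0, -0.8, 0.4]
width: 0.0343
gripper_force: 0.0
clock: 12.05
position: [0.4992, -0.02, 0.0281]
ee_rot: [-0.001, 0.527, 0.85, -0.0]
contact_force: [-0.3, -0.5, 0.3]
width: 0.0853
gripper_force: 0.0
clock: 12.45
position: [0.4993, -0.02, 0.0281]
ee_rot: [-0.0, 0.672, 0.741, -0.0]
contact_force: [-0.3, -0.6, -0.7]
width: 0.0854
gripper_force: 0.0
t 12.45 pos [ 0.4993 -0.02    0.0281] yaw 1.668 tilt [ 0.    -0.001 -1.   ] delta mm [ 0.5 64.5 20.1] roll 0.005
```

```bash
python3 -m crank '{"translation":[[0,0,9],[0,0,9],[0,5,0],[0,5,0],[0,6,0],[0,8,0],[0,8,0],[0,0,0]],"roll":[0,0,0,0,0,0,0,0],"fingers":[1,1,1,1,1,1,1,1]}'
python3 -m crank '{"translation":[[0,7,0],[0,7,0],[0,6,0],[0,5,0],[0,0,0]],"roll":[0,0,0,0,0],"fingers":[1,1,1,1,1]}'
python3 - <<'E'
from h import *
O=np.array([.696,-.002]);t=np.array([np.cos(.0925),np.sin(.0925)]);n=np.array([-t[1],t[0]])
delta([*(O-.133*t+.001*n),.010],.0925+np.pi/2)
E
```

```text
clock: 13.25
position: [0.5314, -0.017, 0.0103]
ee_rot: [-0.001, 0.672, 0.741, -0.001]
contact_force: [-4.0, 0.2, 9.8]
width: 0.086
gripper_force: 4.9
clock: 13.75
position: [0.5555, -0.0145, 0.0104]
ee_rot: [-0.001, 0.672, 0.741, -0.001]
contact_force: [-6.1, -0.2, 10.5]
width: 0.0853
gripper_force: 6.1
t 13.75 pos [ 0.5555 -0.0145  0.0104] yaw 1.669 tilt [ 0.    -0.003 -1.   ] delta mm [0.4 8.1 0.3] roll 0.006
```

```bash
python3 -m crank '{"translation":[[0,-2,0],[0,0,0],[0,0,0]],"roll":[0,0,0],"fingers":[1,1,1]}';  python3 -m crank '{"translation":[[0,0,-4],[0,0,-4],[0,0,0]],"roll":[0,0,0],"fingers":[1,1,1]}'
python3 - <<'E'
from h import *
O=np.array([.696,-.002]);t=np.array([np.cos(.0925),np.sin(.0925)]);n=np.array([-t[1],t[0]])
delta([*(O-.133*t+.001*n),.010],.0925+np.pi/2)
b=get_image("scene"); cv2.imwrite("pics/s3.png",cv2.resize(b[180:270,170:290],(800,600),interpolation=cv2.INTER_CUBIC))
E
```

```text
clock: 14.05
position: [0.555, -0.0147, 0.0101]
ee_rot: [-0.0, 0.672, 0.741, -0.0]
contact_force: [-2.3, 0.7, 5.3]
width: 0.0854
gripper_force: 2.6
clock: 14.35
position: [0.5553, -0.0148, 0.0184]
ee_rot: [0.0, 0.672, 0.741, 0.0]
contact_force: [-0.5, 0.4, -0.5]
width: 0.0855
gripper_force: 0.0
t 14.35 pos [ 0.5553 -0.0148  0.0184] yaw 1.668 tilt [-0.  0. -1.] delta mm [0.8 8.2 8.4] roll 0.005
```

View pics/s3.png

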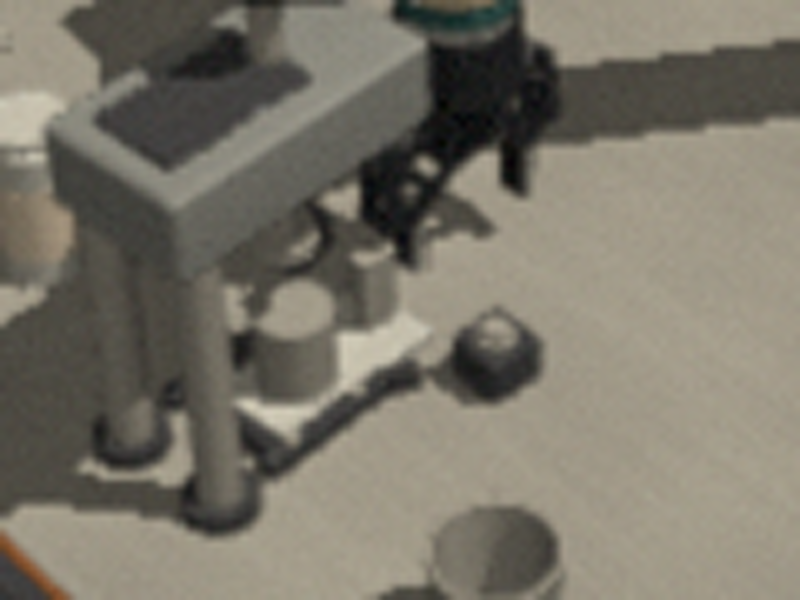

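The scene crop shows the jig nearly in: boss (298,340), grip (375,290), finger behind the grip. The upward force suggests the finger's sloped linkage was bearing on the grip's top edge. I'll raise the tool so only the fingertip pushes.

```bash
python3 -m crank '{"translation":[[0,-3,-8],[0,0,-6],[0,4,0],[0,4,0],[0,0,0]],"roll":[0,0,0,0,0],"fingers":[1,1,1,1,1]}';  python3 -m crank '{"translation":[[0,3,0],[0,3,0],[0,3,0],[0,0,0]],"roll":[0,0,0,0],"fingers":[1,1,1,1]}'
python3 - <<'E'
from h import *
O=np.array([.696,-.002]);t=np.array([np.cos(.0925),np.sin(.0925)]);n=np.array([-t[1],t[0]])
delta([*(O-.133*t+.001*n),.010],.0925+np.pi/2)
E
```

```text
clock: 14.9
position: [0.5611, -0.0143, 0.0324]
ee_rot: [0.001, 0.672, 0.741, 0.0]
contact_force: [-1.4, -0.0, -0.2]
width: 0.0856
gripper_force: 0.0
clock: 15.3
position: [0.5617, -0.0136, 0.0315]
ee_rot: [-0.005, 0.672, 0.741, -0.005]
contact_force: [-14.3, -2.5, 9.1]
width: 0.0854
gripper_force: 7.3
t 15.3 pos [ 0.5617 -0.0136  0.0315] yaw 1.669 tilt [ 0.001 -0.015 -1.   ] delta mm [ 0.1  2.1 21.5] roll 0.006
```

```bash
python3 -m crank '{"translation":[[0,-6,0],[0,-10,0],[0,-20,0],[0,-40,-10],[0,-40,-20],[0,0,0]],"roll":[0,0,0,0,0,0],"fingers":[1,1,1,1,1,1]}'
python3 - <<'E'
from h import *
O=np.array([.696,-.002]);t=np.array([np.cos(.0925),np.sin(.0925)]);n=np.array([-t[1],t[0]])
b=get_image("scene"); cv2.imwrite("pics/s4.png",cv2.resize(b[195:265,180:270],(772,600),interpolation=cv2.INTER_CUBIC))
def q(x,y,z): return ((proj("scene",[*(O+x*t+y*n),z])-[180,195]+.5)*8.5714-.5).round(0)
for d in(0,-.005,-.01): print(d,"boss",q(d,0,.065),"grip",q(d-.063,0,.065),"tailL",q(d-.08,.03,.012),"noseL",q(d+.04,.03,.012))
print("stopTop",q(.04,.034,.015),"rail mouthL",q(-.05,.046,.015),"pillarL base",q(.09,.036,0),"head low fr L",q(-.071,.05,.182))
E
```

```text
clock: 15.9
position: [0.4482, -0.0241, 0.0632]
ee_rot: [-0.001, 0.672, 0.74, -0.001]
contact_force: [0.6, -0.8, 0.8]
width: 0.0853
gripper_force: 0.0
0 boss [285. 271.] grip [388. 199.] tailL [467. 297.] noseL [273. 441.]
-0.005 boss [293. 265.] grip [396. 193.] tailL [475. 292.] noseL [282. 434.]
-0.01 boss [302. 259.] grip [404. 187.] tailL [482. 286.] noseL [290. 428.]
stopTop [279. 440.] rail mouthL [446. 344.] pillarL base [199. 531.] head low fr L [475.  32.]
```

View pics/s4.png

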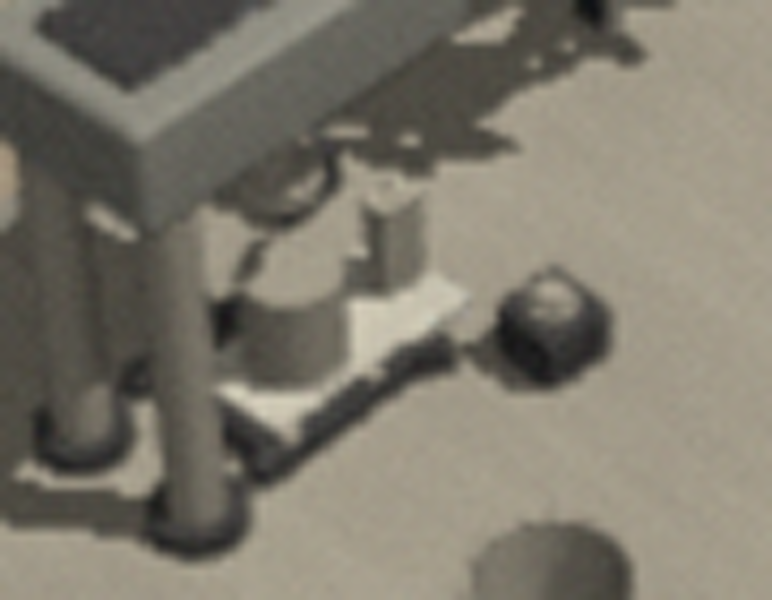

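Crop: tail-left corner (467,297), grip top near (393,197), boss top near (297,263). That is home to within a few mm. I'll push once more, firmly, lower on the grip, to be sure.

```bash
python3 -m crank '{"translation":[[0,30,20],[0,40,18],[0,25,0],[0,10,0],[0,6,0],[0,0,0]],"roll":[0,0,0,0,0,0],"fingers":[1,1,1,1,1,1]}'; python3 -m crank '{"translation":[[0,3,0],[0,3,0],[0,3,0],[0,0,0]],"roll":[0,0,0,0],"fingers":[1,1,1,1]}'; python3 -m crank '{"translation":[[0,3,0],[0,3,0],[0,0,0]],"roll":[0,0,0],"fingers":[1,1,1]}'
```

```text
clock: 16.55
position: [0.5617, -0.014, 0.0236]
ee_rot: [-0.002, 0.672, 0.741, -0.002]
contact_force: [-2.9, -0.9, -1.8]
width: 0.0853
gripper_force: 1.2
clock: 16.95
position: [0.5614, -0.0139, 0.0242]
ee_rot: [-0.008, 0.671, 0.741, -0.008]
contact_force: [-22.9, -6.6, 16.6]
width: 0.0857
gripper_force: 12.2
clock: 17.25
position: [0.5611, -0.0139, 0.0246]
ee_rot: [-0.012, 0.671, 0.741, -0.012]
contact_force: [-36.4, -10.1, 29.0]
width: 0.0854
gripper_force: 19.5
```

```bash
python3 -m crank '{"translation":[[0,-18,0],[0,-20,0],[0,-20,-20],[0,0,-40],[0,0,-30],[0,0,0],[0,0,0],[0,0,0]],"roll":[0,0,0,0,0,0.15,0.15,0.15],"fingers":[1,1,1,1,1,1,1,1]}'>/dev/null; python3 -m crank '{"translation":[[0,0,0],[0,0,0],[0,0,0],[0,0,0],[0,0,0],[0,0,0],[0,0,0],[0,0,0]],"roll":[0.15,0.15,0.15,0.15,0.15,0.15,0.15,0.07],"fingers":[1,1,1,1,1,1,1,1]}'
python3 - <<'E'
from h import *
O=np.array([.696,-.002]);t=np.array([np.cos(.0925),np.sin(.0925)]);n=np.array([-t[1],t[0]])
delta([*O,.33],.0925)
b=get_image("wrist"); cv2.imwrite("pics/w2.png",cv2.resize(b,(800,600)))
def q(x,y,z): return ((proj("wrist",[*(O+x*t+y*n),z])+.5)*1.5625-.5).round(0)
for d in(0,-.005): print(d,"grip",q(d-.063,0,.065),"griprear",q(d-.076,0,.065),"tail",q(d-.08,.03,.012),q(d-.08,-.03,.012))
print("mouth",q(-.05,.046,.015),q(-.05,-.046,.015),"edge",q(-.071,.05,.182),q(-.071,-.05,.182))
K,R,tt=cam("wrist"); w=-R.T@tt; print(w)
E
```

```text
clock: 18.85
position: [0.5212, -0.0179, 0.1146]
ee_rot: [0.0, 0.999, 0.047, 0.001]
contact_force: [-0.5, -0.2, 0.6]
width: 0.0854
gripper_force: 0.0
t 18.85 pos [ 0.5212 -0.0179  0.1146] yaw 0.093 tilt [ 0.001  0.    -1.   ] delta mm [ 175.8    0.5 -215.2] roll 0.001
0 grip [404.  28.] griprear [404.  70.] tail [337.  95.] [472.  95.]
-0.005 grip [404.  44.] griprear [404.  85.] tail [337. 107.] [472. 107.]
mouth [295.  18.] [514.  18.] edge [  0. -97.] [807. -96.]
[ 0.59747046 -0.01131689  0.2577277 ]
```

View pics/w2.png

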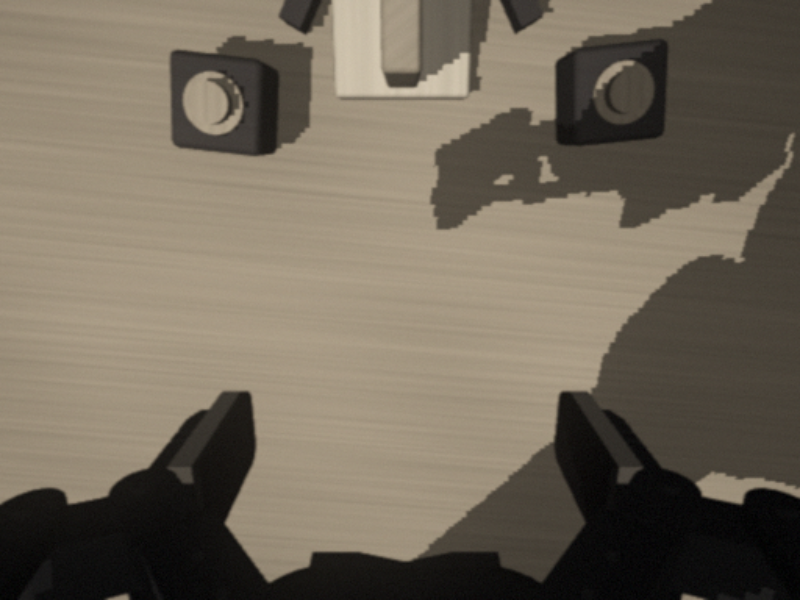

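The wrist view shows the jig's tail edge from (335,97) to (468,97) against a prediction of 95 for home, so it's home within about 1 mm and straight. The blocks at (222,103) and (612,92) are untouched. Now the ram: close the fingers, rise, go over the knob and push down.

```bash
python3 -m crank '{"translation":[[0,0,-30],[0,0,-40],[0,0,-40],[0,0,-40],[0,0,-40],[0,0,-40],[0,0,-30],[0,0,0]],"roll":[0,0,0,0,0,0,0,0],"fingers":[0,0,0,0,0,0,0,0]}'; python3 -m crank '{"translation":[[20,0,0],[30,0,0],[30,0,0],[30,0,0],[30,0,0],[26,0,0],[10,0,0],[0,0,0]],"roll":[0,0,0,0,0,0,0,0],"fingers":[0,0,0,0,0,0,0,0]}' 
python3 -c "
from h import *
delta([.6962,-.0012,.318],.0925)"
```

```text
clock: 19.7
position: [0.523, -0.0182, 0.3794]
ee_rot: [0.001, 0.999, 0.05, 0.005]
contact_force: [-0.5, 0.2, 0.0]
width: -0.0001
gripper_force: 0.0
clock: 20.5
position: [0.697, -0.0007, 0.3722]
ee_rot: [-0.0, 0.999, 0.049, -0.001]
contact_force: [-0.8, 0.1, -0.4]
width: 0.0002
gripper_force: 0.0
t 20.5 pos [ 0.697  -0.0007  0.3722] yaw 0.099 tilt [-0.003 -0.001 -1.   ] delta mm [-0.7  0.4 54.2] roll 0.006
```

```bash
python3 -m crank '{"translation":[[0,0,20],[0,0,20],[0,0,12],[0,0,6],[0,0,6],[0,0,6],[0,0,6],[0,0,0]],"roll":[0,0,0,0,0,0,0,0],"fingers":[0,0,0,0,0,0,0,0]}'; python3 -m crank '{"translation":[[0,0,6],[0,0,5],[0,0,4],[0,0,4],[0,0,0]],"roll":[0,0,0,0,0],"fingers":[0,0,0,0,0]}'
```

```text
clock: 21.3
position: [0.6963, -0.0009, 0.2979]
ee_rot: [0.0, 0.999, 0.049, -0.0]
contact_force: [-0.4, -0.0, 0.3]
width: 0.0001
gripper_force: 0.0
clock: 21.8
position: [0.6967, -0.0009, 0.2782]
ee_rot: [-0.0, 0.999, 0.049, -0.0]
contact_force: [-1.7, 0.7, 0.4]
width: 0.0002
gripper_force: 0.0
```

```bash
python3 -m crank '{"translation":[[0,0,3],[0,0,3]],"roll":[0,0],"fingers":[0,0]}'; python3 -m crank '{"translation":[[0,0,3],[0,0,2],[0,0,0]],"roll":[0,0,0],"fingers":[0,0,0]}'
python3 - <<'E'
from h import *
b=get_image("scene"); cv2.imwrite("pics/s5r.png",b)
# dark low-sat blob of knob vs before
m=(b.max(2)<45).astype(np.uint8); n,l,s,c=cv2.connectedComponentsWithStats(m[150:215,180:240])
for i in range(1,n):
  if s[i,4]>20: print("blob",s[i],(c[i]+[180,150]).round(1))
O=np.array([.696,-.002])
for z in(.303,.285,.262): print(z,proj("scene",[*O,z]).round(1))
E
```

```text
clock: 22.0
position: [0.6967, -0.0008, 0.2734]
ee_rot: [0.0, 0.999, 0.049, 0.0]
contact_force: [-0.6, 0.5, 3.7]
width: 0.0002
gripper_force: 1.8
clock: 22.3
position: [0.6967, -0.0008, 0.2701]
ee_rot: [0.0, 0.999, 0.049, 0.001]
contact_force: [-1.4, 0.6, 8.5]
width: 0.0004
gripper_force: 4.3
blob [ 13   0  27  45 644] [206.5 169. ]
0.303 [208.5 173.9]
0.285 [208.8 178.3]
0.262 [209.3 183.7]
```

```bash
python3 -m crank '{"translation":[[0,0,2],[0,0,2],[0,0,0]],"roll":[0,0,0],"fingers":[0,0,0]}'; python3 -m crank '{"translation":[[0,0,-8],[0,0,-20],[0,0,-35],[0,0,-40],[-15,0,0],[-30,0,0],[-30,0,0],[0,0,0]],"roll":[0,0,0,0,0,0,0,0],"fingers":[0,0,0,0,0,0,0,0]}';python3 -m crank '{"translation":[[-30,0,0],[-30,0,0],[-30,0,0],[-30,0,0],[-10,0,0],[0,0,0]],"roll":[0,0,0,0,0,0],"fingers":[0,0,0,0,0,0]}'
python3 - <<'E'
from h import *
b=get_image("scene"); a=get_image("top")
m=(b.max(2)<45).astype(np.uint8); n,l,s,c=cv2.connectedComponentsWithStats(m[160:200,190:225])
for i in range(1,n):
  if s[i,4]>20: print("blob",s[i],(c[i]+[190,160]).round(1))
o,d=ray("scene",(0,0))
# bystanders: change in scene image vs start, away from robot/jig
b0=cv2.imread("pics/scene_raw.png"); df=(cv2.absdiff(b,b0).max(2)>40).astype(np.uint8)
n,l,s,c=cv2.connectedComponentsWithStats(df)
for i in range(1,n):
  if s[i,4]>25: print("diff",s[i],c[i].round(0))
E
```

```text
clock: 22.65
position: [0.6968, -0.0009, 0.27]
ee_rot: [0.001, 0.999, 0.049, 0.003]
contact_force: [-4.1, 0.4, 21.3]
width: -0.0002
gripper_force: 10.2
clock: 23.45
position: [0.6182, -0.0081, 0.3674]
ee_rot: [-0.0, 0.999, 0.049, -0.002]
contact_force: [0.6, 0.5, 0.2]
width: 0.0003
gripper_force: 0.0
clock: 24.05
position: [0.4921, -0.0209, 0.3675]
ee_rot: [0.0, 0.999, 0.049, 0.0]
contact_force: [0.3, -0.3, 0.8]
width: -0.0
gripper_force: 0.0
blob [  9  18  18  14 179] [208.2 185.2]
diff [248   0  25  17 252] [262.   8.]
diff [250   0  47  25 428] [279.  12.]
diff [296   0  12   7  50] [301.   2.]
diff [296   0  55  33 864] [323.  11.]
diff [380   0  22  25 361] [390.  11.]
diff [201   9  28  16 250] [217.  17.]
diff [231   8  21  19 144] [241.  15.]
diff [358   9  18  26 198] [367.  19.]
diff [ 269   22  113  175 4107] [327. 132.]
diff [284  32   6  22  64] [287.  40.]
diff [382  32   6  16  39] [385.  40.]
diff [204  37  19  22 253] [212.  47.]
diff [245  42  21  42 387] [255.  65.]
diff [381  49   5  25  54] [383.  61.]
diff [203  60  30  38 497] [218.  79.]
diff [239  83  11   5  31] [244.  85.]
diff [238  87  28  48 572] [252. 108.]
diff [361 103  18  25 287] [371. 115.]
diff [ 131  109  114  105 2854] [185. 165.]
diff [355 129  15  17 170] [361. 138.]
diff [290 156  13   6  34] [296. 158.]
diff [283 157  44  23 526] [309. 171.]
diff [249 174  27   6  63] [260. 177.]
diff [228 182  47  11 217] [246. 188.]
diff [279 190  34   7 152] [297. 193.]
diff [205 218  25  22 246] [217. 230.]
diff [300 245   6   9  40] [302. 248.]
diff [277 255  24  22 274] [290. 265.]
```

```bash
python3 -c "
from rig import manip; print(manip.sign_off())"
```

```text
the job is handed in; nothing more can be done
None
```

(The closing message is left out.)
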